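# Set the board dial to the red line and take the picture

## Robot

A 6-joint arm with a two-finger parallel gripper is mounted at the origin on the work surface. World frame = base frame: x ahead of the robot, y to its left, z up, the work surface at z = 0. Lengths are in m, angles in rad, forces in N, time in s.
With the tool pointing down it reaches from about 0.325 to 0.75 m from the base axis. Payload 7.6 kg.
Tool frame: the origin (TCP) lies midway between the tips of the shut fingers; the grasp point (between the pads) lies 19 mm behind it; z points along the fingers, y is the line along which they close (so a half turn about z gives the same grasp; the last joint's range is limited). The gripper opens to 85 mm and grips with 20 to 120 N. Pads are 22 mm wide; open, the fingers measure 114 mm over their backs; the gripper's body (76 mm by 85 mm) begins 54 mm behind the grasp point. The pads swing forward as they close: fully open they stand 13 mm farther back than shut.
Start: joints at [1.15, 0.052, 1.401, -0, 1.689, -0.07], TCP at [0.18, 0.493, 0.231] pointing down, gripper open.
Joint ranges: [-2.9, 2.9], [-0.91, 2.17], [0.12, 2.37], [-1.06, 4.2], [0.26, 2.73], [-2.93, 2.93]. Speed limits (rad/s): [2.57, 2.57, 3.01, 3.14, 3.14, 3.14].

## Interface

Orientations are given as a unit quaternion [x, y, z, w].
In Python, from bench import ctrl, optics gives the robot as it stands. The module is installed in compiled form; this text tells all that it offers.
- The arm moves only by the shell command python3 -m inch 'ROWS' [FORCE]. ROWS is JSON, a list of rows, each an object of numbers: "dx", "dy", "dz": the shift along the tool's x, y, z in cm; "ax", "ay", "az": the turn, a rotation vector about the tool's x, y, z in rad; "jaw": the closure, from 0 (fully open) to 1 (shut). In form: [{"dx": .., "dy": .., "dz": .., "ax": .., "ay": .., "az": .., "jaw": ..}, ...]. A call has exactly 10 rows; each row shifts and turns the commanded pose from where the row before left it, along the tool's axes as they then stand; what a row does not reach is not made up. A row lasts 1/8 s, in which the tool goes at most 62.5 mm and 10.7 degrees, less where a joint would pass 70% of its speed; a pose out of reach is approached as far as the arm can. A call is refused whole if a number of a shift passes 6.25 or a number of a turn 0.188, either way. A call with a gripper value outside its range is refused whole. The fingers move at their own pace and stop on an object; FORCE is the grip in N (left out, the last holds). Time passes only in rows, so rows that do not move let the fingers close, or fill a call up. It gives the time, the measured TCP pose, the force, the opening and the grip force at its end, in the units of the state.
- ctrl.get_obs(): the state, without advancing time (a new reading comes with each control period).
- optics.grab_frame(name): name is "scene" or "top" or "wrist"; returns a dict with "color" (420x560x3 uint8, red, green, blue), "depth" (420x560 float32, m along the optical axis (not along the pixel's ray), 0 where there is no reading), "vertical_fov" (degrees; the focal length in pixels is half the picture's height over the tangent of half this angle, whatever the lens; pixels are square), "cx", "cy" (the principal point, pixels), "rvec" (rotation vector, rad) and "tvec" (3), from world to camera coordinates, as OpenCV has them. Camera axes: x right, y down, z forward; pixel columns grow to the right and rows downward; lengths in m; the calibration is good to about 2 mm. The wrist camera is an equidistant fisheye: a pixel r from the principal point sees the ray r / f radians off the axis. A picture is of the moment at which its call begins.
- ctrl.sign_off(): hands the job in; it is judged then, once.
Trained networks look in a picture, given as the dict that the camera call returned (one of the last four; its "shot" number tells which), for a name from the list of things; names that differ only in an ending like _2 or _b are one class to them, and where a whole thing is asked for, a point or a joint stands for the part that bears it (a point fixed in the world has none). Each returns a list of dicts, best first, with "score" (0 to 1); they miss things now and then, are a little off and sometimes report something else, mostly with a low value. They report only what shows in the picture. A call takes as long as a camera call. They do not tell look-alikes from the thing itself.
- optics.regions_of(thing, picture): "pixels" (420x560 bool, what is visible of it) and "at" ([column, row] in pixels, amid what is visible of it).
The state is a dict: "time": time; "joint_positions": joint angles; "joint_velocities": joint speeds; "joint_torque": joint torques, N m; "ee_pos": TCP position; "orientation": TCP orientation; "contact_force": force on the tool from outside, world axes, zero at the start; "ft_torque": the same for the moment, N m; "grip_width": opening from 0.0 (shut) to 1.0 (fully open); "grip_force": force on a finger pad.
Only numpy, scipy, OpenCV 4.12 (cv2) and the standard library are available. Lean on these libraries where they do the work, as an engineer would, in place of code of your own. Each camera call takes 0.05 s, during which the arm holds its last target. There are 200 camera calls.

## Task

Push the finger post round with the outside of the fingers until the dial's white index mark lines up with the red scale line, then press the green button fully down with a fingertip and let it spring back, so that the picture is taken at that angle. Do not press the green button before the dial is set, nor the yellow one at all; leave the dial plate seated, do not touch the circuit board, and leave everything else on the bench where it stands.

Things in the scene. Friction and masses are not known exactly. Their poses are not given: they have to be found in the camera images.
- dial_center (a point): centre of the dial's top face, on its vertical axis of rotation, 45 mm above the table. The dial is a black disc, 170 mm diameter and 12 mm thick, on a round grey base (232 mm diameter, 30 mm high) that is fixed to the table. A flat metal scale collar, 226 mm diameter, its top 32 mm above the table, shows around the dial as a ring and is fixed to the base.
- index_mark (a point): outer end of the white index line (7 mm wide, 31 mm long, radial) on the dial's top face, 86 mm from the axis; turns with the dial
- target_line (a point): inner end of the red scale line (7 mm wide, 26 mm long, radial) on the collar, 86 mm from the dial's axis; does not move. The other scale lines are thin, black, every 10 degrees. At the start the index mark stands 30 to 180 degrees away from the red line, on either side.
- post_top (a point): centre of the top of the dial's finger post: an upright steel pin, 14 mm diameter, with a blue cap of 18 mm diameter; it rises 40 mm above the dial's top face (85 mm above the table), 68 mm from the axis, diametrically opposite the index mark; turns with the dial. Nothing else on the dial rises more than 10 mm above its top face.
- dial (a joint): angle of the dial, rad, growing anticlockwise seen from above; its zero is arbitrary. It turns freely both ways by at least half a turn from any start, with about 0.08 N m of friction (1.2 N at the post), no spring and no detents: it stays where it is left.
- dial_lift (a joint): height of the dial plate above its seat, m: 0 when seated. The plate (about 0.7 kg with its hub) is only held down by its weight and can be lifted off; it must stay seated.
- board: green circuit board 60 x 78 mm clamped in the middle of the dial (corners at 50 mm from the axis), its parts up to 10 mm above the dial's top face (clamps beside it 10 mm too); origin at the centre of its underside, on the dial's axis and top face; turns with the dial
- shutter_top (a point): centre of the top face of the green push button (30 mm diameter) that takes the picture; it stands on its own round black housing (46 mm diameter, 12 mm high) fixed to the table, its top face 22 mm above the table, and goes straight down 6 mm against a spring
- shutter (a joint): travel of the green button, m: 0 released, 0.006 fully down, which takes 5 N; springs back
- lamp_top (a point): centre of the top face of the yellow push button, alike but not to be pressed; it and the green one may change places
- lamp (a joint): travel of the yellow button, m: 0 released, 0.006 fully down
- spool: bystander, leave alone: upright steel spool with flanges, 54 mm diameter, 42 mm high; origin at its underside
- bottle: bystander, leave alone: upright white plastic bottle with blue cap, 48 mm diameter, 90 mm high; origin at its underside
- tray: bystander, leave alone: open wooden parts tray 90 x 120 mm, 30 mm high; origin at its underside
- screwdriver: bystander, leave alone: screwdriver lying flat, 160 mm long, blue handle; origin at its underside
- loupe: bystander, leave alone: black eye loupe standing upright, 42 mm diameter, 34 mm high; origin at its underside
- jar: bystander, leave alone: small amber jar with black cap, 44 mm diameter, 50 mm high; origin at its underside
- tweezers: bystander, leave alone: steel tweezers lying flat, 116 mm long, 6 mm high; origin at its underside
Mind the look-alikes: they are no part of the job. Of the things that look like the part that bears dial_center, the largest one is meant.

How it is judged:
By the outcome, as a careful person would: the job done as asked, in the order asked, and still so for the second after the job is handed in, with the robot touching nothing.
It also fails if it takes over 51 s, if anything falls off the work surface, if the arm or the gripper's body presses on something with over 40 N, if the wrist force passes 120 N, or if a joint passes its speed limit or range.

## Working session

There is one attempt and no reset: what is moved stays moved. The work goes in short steps, Python scripts to look and compute and a shell command to move; the robot and the scene stay as the last step left them, time stands still between calls to the robot, and variables do not carry over. Pictures are saved under pics/ and viewed, at most 10 in all, crops included, and the job is handed in when it is done.

```bash
mkdir -p pics; cat > h.py <<'E'
import numpy as np, cv2
from bench import ctrl, optics
def cam(p):
    R=cv2.Rodrigues(np.array(p["rvec"],float))[0]; t=np.array(p["tvec"],float).ravel()
    f=p["color"].shape[0]/2/np.tan(np.radians(p["vertical_fov"])/2); return R,t,f
def ray(p,uv,fish=False):
    R,t,f=cam(p); a=(np.array(uv,float)-[p["cx"],p["cy"]])/f
    if fish:
        r=np.linalg.norm(a)+1e-12; d=np.r_[a/r*np.sin(r),np.cos(r)]
    else: d=np.r_[a,1]
    return -R.T@t, R.T@d
def atz(p,uv,z,fish=False):
    o,d=ray(p,uv,fish); return o+d*(z-o[2])/d[2]
def proj(p,X):
    R,t,f=cam(p); c=R@np.array(X)+t; return c[:2]/c[2]*f+[p["cx"],p["cy"]]
E
python3 - <<'E'
from h import *
a=optics.grab_frame("scene"); b=optics.grab_frame("top")
cv2.imwrite("pics/s.png",a["color"][...,::-1]);cv2.imwrite("pics/t.png",b["color"][...,::-1])
Z=dict(dial_center=.045,index_mark=.045,target_line=.032,post_top=.085,shutter_top=.022,lamp_top=.022,spool=.042,bottle=.09,tray=.03,loupe=.034,jar=.05,screwdriver=.02,tweezers=.006)
for n,p in(("scene",a),("top",b)):
  print(n,-cam(p)[0].T@cam(p)[1])
  for k,z in Z.items():
    for r in optics.regions_of(k,p)[:3]:
      print(k,round(r["score"],2),np.round(r["at"]),r["pixels"].sum(),np.round(atz(p,r["at"],z),3))
o=ctrl.get_obs();print(o)
E
```

```text
scene [ 1.01082747 -0.83864423  0.98582201]
dial_center 0.92 [337. 198.] 2093 [0.614 0.129 0.045]
dial_center 0.7 [250. 121.] 534 [0.181 0.33  0.045]
dial_center 0.6 [269. 258.] 1245 [ 0.568 -0.158  0.045]
index_mark 0.98 [252. 124.] 521 [0.199 0.32  0.045]
index_mark 0.7 [268. 256.] 1190 [ 0.564 -0.156  0.045]
index_mark 0.68 [337. 198.] 2066 [0.614 0.133 0.045]
target_line 0.56 [329. 219.] 1297 [0.628 0.054 0.032]
post_top 0.96 [270. 254.] 1219 [ 0.583 -0.177  0.085]
post_top 0.8 [336. 197.] 2008 [0.628 0.093 0.085]
post_top 0.78 [247. 122.] 540 [0.212 0.271 0.085]
shutter_top 0.48 [202. 281.] 118 [ 0.456 -0.292  0.022]
lamp_top 0.42 [243. 298.] 118 [ 0.57  -0.281  0.022]
lamp_top 0.42 [201. 282.] 118 [ 0.456 -0.296  0.022]
spool 0.79 [314. 296.] 548 [ 0.72  -0.201  0.042]
bottle 0.66 [362. 268.] 497 [ 0.791 -0.104  0.09 ]
tray 0.61 [377. 165.] 900 [0.647 0.347 0.03 ]
loupe 0.66 [267. 186.] 191 [0.411 0.081 0.034]
jar 0.74 [219. 223.] 291 [ 0.391 -0.127  0.05 ]
screwdriver 0.47 [342. 155.] 177 [0.524 0.353 0.02 ]
tweezers 0.7 [256. 335.] 40 [ 0.646 -0.34   0.006]
top [0.39791599 0.
[... 1207 characters left out ...]
([ 1.14970057e+00,  5.21939483e-02,  1.40068026e+00,  2.83414006e-05,
        1.68860611e+00, -7.02948092e-02]), 'joint_velocities': array([-1.93492550e-03,  1.90186127e-03,  5.25362382e-04, -1.05740804e-03,
        4.41556574e-04, -7.68853465e-05]), 'joint_torque': array([-3.45870885e-04, -3.81554890e+01, -3.60288799e+01, -9.92150217e-05,
        6.25348039e-04, -2.15698734e-06]), 'ee_pos': array([0.18039495, 0.49306062, 0.23133648]), 'orientation': array([1.74500841e-01, 9.84657023e-01, 5.79028059e-05, 1.17150742e-08]), 'contact_force': array([0.07266545, 0.46492951, 0.1224516 ]), 'ft_torque': array([0.03991262, 0.05190437, 0.03175124]), 'grip_force': 0.0, 'grip_width': 1.0002581446668872}
```

View pictures.

```bash
python3 - <<'E'
import cv2
t=cv2.imread("pics/t.png")
cv2.imwrite("pics/t1.png",cv2.resize(t[70:270,120:440],None,fx=2.5,fy=2.5,interpolation=cv2.INTER_CUBIC))
E
```

```text
(no output)
```

View pics/t1.png

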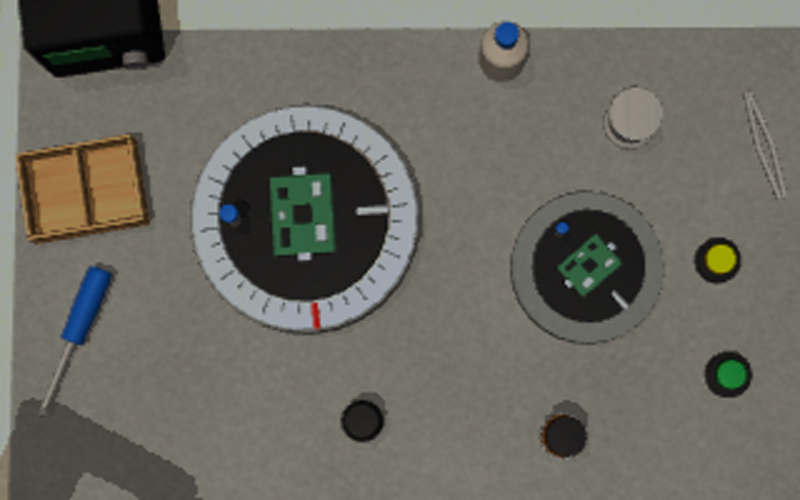

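View pics/s.png

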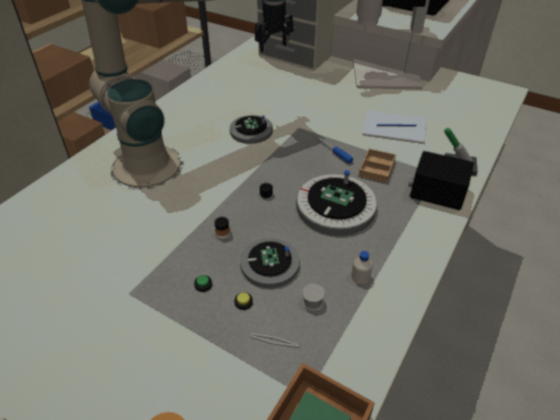

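Top view (crop ×2.5, offset 120/70): the large dial is at crop (305,218). Its white mark points right (372,211), the blue post is at left (229,213) and the red line is at the bottom (316,315). The green button is at crop (731,375) and the yellow one at (720,259). The smaller dial is a look-alike. The dial has to turn clockwise by about 87°.

```bash
cat >> h.py <<'E'
def meas(p,c0=(.607,.140),fish=False):
    "centre, azimuths (deg) of index, red, post by colour; tries refinement with the ring of dial's black/collar edge"
    c=p["color"].astype(int); h=cv2.cvtColor(p["color"],cv2.COLOR_RGB2HSV).astype(int)
    vv,uu=np.mgrid[:420,:560]; R,t,f=cam(p)
    a=np.stack([(uu-p["cx"])/f,(vv-p["cy"])/f],-1); r=np.linalg.norm(a,axis=-1)+1e-12
    d=np.concatenate([a/r[...,None]*np.sin(r)[...,None],np.cos(r)[...,None]],-1) if fish else np.concatenate([a,np.ones_like(r)[...,None]],-1)
    d=d@R; o=-R.T@t
    P=lambda z:o[:2]+d[...,:2]*((z-o[2])/d[...,2])[...,None]
    H,S,V=h[...,0],h[...,1],h[...,2]; c0=np.array(c0)
    dist=lambda z:np.linalg.norm(P(z)-c0,axis=-1)
    ok=d[...,2]<0
    red=ok&((H<8)|(H>172))&(S>130)&(V>80)&(dist(.032)<.125)&(dist(.032)>.075)
    wh=ok&(S<60)&(V>120)&(dist(.045)<.084)&(dist(.045)>.055)
    bl=ok&(H>100)&(H<125)&(S>130)&(V>60)&(dist(.085)<.1)&(dist(.085)>.04)
    col=ok&(S<70)&(V>100)&(dist(.032)<.125)&(dist(.032)>.088)
    return dict(red=P(.032)[red],white=P(.045)[wh],blue=P(.085)[bl],col=P(.032)[col],
      z=lambda k:dict(red=red,white=wh,blue=bl,col=col)[k])
def az(v): return np.degrees(np.arctan2(v[1],v[0]))
E
python3 - <<'E'
from h import *
p=optics.grab_frame("top"); m=meas(p)
for k in("red","white","blue","col"): print(k,len(m[k]),m[k].mean(0))
M=m["z"]("col").astype(np.uint8); cs,_=cv2.findContours(M,cv2.RETR_EXTERNAL,cv2.CHAIN_APPROX_NONE)
q=max(cs,key=len)[:,0]; e=cv2.fitEllipse(q); c=atz(p,e[0],.032)[:2]
print("ring",e,c, "radius px->m",np.linalg.norm(atz(p,np.add(e[0],[e[1][0]/2,0]),.032)[:2]-c))
for k in("red","white","blue"): print(k,az(m[k].mean(0)-c),np.linalg.norm(m[k].mean(0)-c))
h=cv2.cvtColor(p["color"],cv2.COLOR_RGB2HSV)
for nm,lo,hi in(("green",50,75),("yellow",22,35)):
  g=((h[...,0]>lo)&(h[...,0]<hi)&(h[...,1]>130)&(h[...,2]>60)).astype(np.uint8)
  n,l,s,cc=cv2.connectedComponentsWithStats(g)
  for i in range(1,n):
    if s[i,4]>40: print(nm,s[i,4],cc[i],atz(p,cc[i],.022))
E
```

```text
red 25 [0.50669974 0.12918466]
white 29 [0.61651582 0.0738333 ]
blue 45 [0.60039714 0.2091742 ]
col 3413 [0.60877998 0.14521057]
ring ((242.0863800048828, 156.33303833007812), (97.49720001220703, 98.72117614746094), 61.81574249267578) [0.60613318 0.13970228] radius px->m 0.1223417800372989
red -173.96196199799624 0.09998814343068825
white -81.04241560043232 0.06668224173744858
blue 94.71998703019713 0.06970831889068768
green 77 [86.37662338 67.11688312] [0.84105359 0.54601855 0.022     ]
green 112 [412.34821429 219.3125    ] [ 0.44924749 -0.28494519  0.022     ]
yellow 121 [407.85123967 173.23966942] [ 0.56460784 -0.27549404  0.022     ]
```

```bash
python3 -m inch '[{"dx":-5.2,"dy":-1.55,"jaw":1},{"dx":-5.2,"dy":-1.55,"jaw":1},{"dx":-5.2,"dy":-1.55,"jaw":1},{"dx":-5.2,"dy":-1.55,"jaw":1},{"dx":-5.2,"dy":-1.55,"jaw":1},{"dx":-5.2,"dy":-1.55,"jaw":1},{"dx":-5.2,"dy":-1.55,"jaw":1},{"dx":-5.2,"dy":-1.55,"jaw":1},{"dx":-5.2,"dy":-1.55,"jaw":1},{"az":-0.175,"jaw":1}]'
cat >> h.py <<'E'
def tool(o=None):
    from scipy.spatial.transform import Rotation as Ro
    o=o or ctrl.get_obs(); return np.array(o["ee_pos"]),Ro.from_quat(o["orientation"]).as_matrix(),o
E
python3 - <<'E'
from h import *
w=optics.grab_frame("wrist"); cv2.imwrite("pics/w1.png",w["color"][...,::-1])
m=meas(w,(.6085,.1415),True)
for k in("red","white","blue"): print(k,len(m[k]),m[k].mean(0) if len(m[k]) else 0)
c=(m["white"].mean(0)+m["blue"].mean(0))/2; print(c)
for k in("red","white","blue"): print(k,az(m[k].mean(0)-c),np.linalg.norm(m[k].mean(0)-c))
p,R,o=tool(); print(p,"-x az",az(-R[:,0]),o["time"], o["joint_positions"])
E
```

```text
red 20 [0.50244681 0.12871993]
white 0 0
blue 0 0
[nan nan]
red nan nan
white nan nan
blue nan nan
[0.18040503 0.49304526 0.23134527] -x az -20.099303725761246 1.5 [ 1.14969481e+00  5.21786357e-02  1.40067873e+00 -1.64235767e-05
  1.68864262e+00 -7.03044269e-02]invalid input
<stdin>:5: RuntimeWarning: Mean of empty slice.
  ret = um.true_divide(
<stdin>:6: RuntimeWarning: Mean of empty slice.
```

View pics/w1.png

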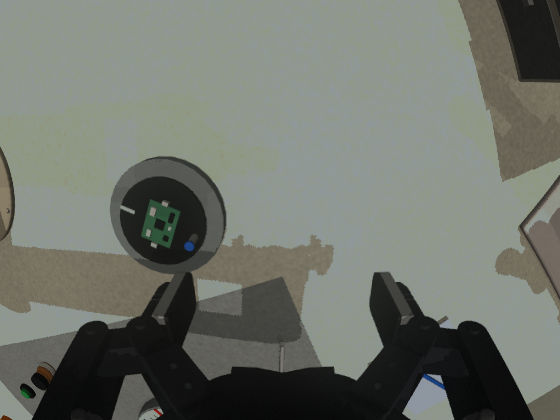

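The wrist picture shows only the small rear dial at (165,215) and the open fingers at the bottom, because the move was refused. I'll resend it with every field filled in.

```bash
python3 -m inch '[{"dx":-5.2,"dy":-1.55,"dz":0,"ax":0,"ay":0,"az":0,"jaw":1},{"dx":-5.2,"dy":-1.55,"dz":0,"ax":0,"ay":0,"az":0,"jaw":1},{"dx":-5.2,"dy":-1.55,"dz":0,"ax":0,"ay":0,"az":0,"jaw":1},{"dx":-5.2,"dy":-1.55,"dz":0,"ax":0,"ay":0,"az":0,"jaw":1},{"dx":-5.2,"dy":-1.55,"dz":0,"ax":0,"ay":0,"az":0,"jaw":1},{"dx":-5.2,"dy":-1.55,"dz":0,"ax":0,"ay":0,"az":0,"jaw":1},{"dx":-5.2,"dy":-1.55,"dz":0,"ax":0,"ay":0,"az":0,"jaw":1},{"dx":-5.2,"dy":-1.55,"dz":0,"ax":0,"ay":0,"az":0,"jaw":1},{"dx":-5.2,"dy":-1.55,"dz":0,"ax":0,"ay":0,"az":0,"jaw":1},{"dx":0,"dy":0,"dz":0,"ax":0,"ay":0,"az":-0.175,"jaw":1}]'
python3 - <<'E'
from h import *
w=optics.grab_frame("wrist"); cv2.imwrite("pics/w2.png",w["color"][...,::-1])
m=meas(w,(.6085,.1415),True)
for k in("red","white","blue"): print(k,len(m[k]),m[k].mean(0) if len(m[k]) else 0)
p,R,o=tool(); print(p,"-x az",az(-R[:,0]),"z",R[:,2],o["time"], o["joint_positions"])
E
```

```text
time: 2.75
ee_pos: [0.574, 0.1983, 0.23]
orientation: [0.088, 0.996, -0.001, -0.001]
contact_force: [0.1, 0.3, -0.4]
grip_width: -0.001
grip_force: 0.0
red 142 [0.5057381  0.12904905]
white 300 [0.64217978 0.09508722]
blue 268 [0.59993993 0.20998457]
[0.57304355 0.19965843 0.23037734] -x az -9.528944221991205 z [-1.19771498e-03 -2.73910826e-04 -9.99999245e-01] 2.8 [ 2.74390835e-01  2.86473360e-01  1.14081536e+00  6.15128075e-05
  1.71553106e+00 -1.13008547e+00]
```

View pics/w2.png

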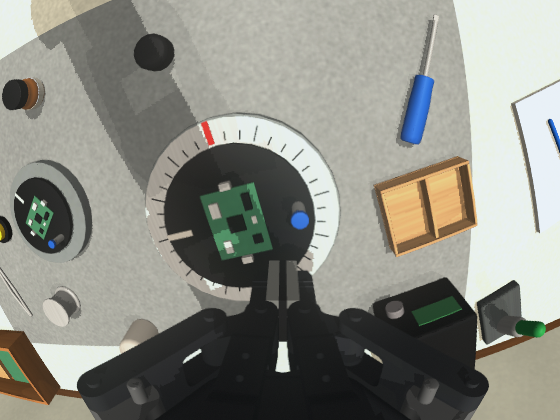

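The wrist view shows the large dial with the red line at (207,132), the index at (180,236), the post cap at (300,220) and the shut fingers at (285,290). Next I descend behind the post, on its robot side.

```bash
python3 -m inch '[{"dx":1.0,"dy":0.2,"dz":0,"ax":0,"ay":0,"az":-0.175,"jaw":1},{"dx":0,"dy":0,"dz":0,"ax":0,"ay":0,"az":-0.09,"jaw":1},{"dx":0,"dy":0,"dz":5.6,"ax":0,"ay":0,"az":0,"jaw":1},{"dx":0,"dy":0,"dz":5.6,"ax":0,"ay":0,"az":0,"jaw":1},{"dx":0,"dy":0,"dz":3.6,"ax":0,"ay":0,"az":0,"jaw":1},{"dx":0,"dy":0,"dz":2,"ax":0,"ay":0,"az":0,"jaw":1},{"dx":0,"dy":0,"dz":0,"ax":0,"ay":0,"az":0,"jaw":1},{"dx":0,"dy":0,"dz":0,"ax":0,"ay":0,"az":0,"jaw":1},{"dx":0,"dy":0,"dz":0,"ax":0,"ay":0,"az":0,"jaw":1},{"dx":0,"dy":0,"dz":0,"ax":0,"ay":0,"az":0,"jaw":1}]'
python3 - <<'E'
from h import *
p,R,o=tool(); print(p,"-x az",az(-R[:,0]),"z",R[:,2],o["time"], o["contact_force"])
c=np.array([.6085,.1415,p[2]]); print("centre in tool cm",(R.T@(c-p))*100)
b=np.array([.600,.2095,p[2]]); print("post in tool cm",(R.T@(b-p))*100)
E
```

```text
time: 4.05
ee_pos: [0.563, 0.2051, 0.0644]
orientation: [-0.045, 0.999, 0.0, 0.001]
contact_force: [0.5, -0.8, -0.5]
grip_width: 0.002
grip_force: 0.0
[0.5629974  0.20509211 0.06442659] -x az 5.101745744735198 z [ 1.78725420e-03  5.63053302e-04 -9.99998244e-01] 4.05 [ 0.45547816 -0.80653567 -0.48968136]
centre in tool cm [-3.96673600e+00 -6.73865105e+00  4.55189592e-03]
post in tool cm [-3.72479138  0.10999535  0.00686149]
```

```bash
python3 -m inch '[{"dx":-1.6,"dy":0,"dz":0,"ax":0,"ay":0,"az":0,"jaw":1},{"dx":-0.6,"dy":0.18,"dz":0,"ax":0,"ay":0,"az":0.0875,"jaw":1},{"dx":-0.6,"dy":0.18,"dz":0,"ax":0,"ay":0,"az":0.0875,"jaw":1},{"dx":-0.6,"dy":0.18,"dz":0,"ax":0,"ay":0,"az":0.0875,"jaw":1},{"dx":-0.6,"dy":0.18,"dz":0,"ax":0,"ay":0,"az":0.0875,"jaw":1},{"dx":-0.6,"dy":0.18,"dz":0,"ax":0,"ay":0,"az":0.0875,"jaw":1},{"dx":-0.6,"dy":0.18,"dz":0,"ax":0,"ay":0,"az":0.0875,"jaw":1},{"dx":-0.6,"dy":0.18,"dz":0,"ax":0,"ay":0,"az":0.0875,"jaw":1},{"dx":-0.6,"dy":0.18,"dz":0,"ax":0,"ay":0,"az":0.0875,"jaw":1},{"dx":0,"dy":0,"dz":0,"ax":0,"ay":0,"az":0,"jaw":1}]'
python3 - <<'E'
from h import *
p,R,o=tool(); print(p,"-x az",az(-R[:,0]),"z",R[:,2],o["time"], o["contact_force"])
c=np.array([.6085,.1415,p[2]]); print("centre in tool cm",(R.T@(c-p))*100)
s=optics.grab_frame("wrist"); t=optics.grab_frame("top")
a=cv2.resize(s["color"],(400,300)); x,y=proj(t,[.6085,.1415,.045]); 
b=cv2.resize(t["color"][int(y)-66:int(y)+66,int(x)-88:int(x)+88],(400,300),interpolation=cv2.INTER_CUBIC)
cv2.imwrite("pics/c3.png",np.hstack([a,b])[...,::-1])
E
```

```text
time: 5.3
ee_pos: [0.6277, 0.2099, 0.0635]
orientation: [0.3, 0.954, 0.0, 0.0]
contact_force: [0.0, 0.3, 0.0]
grip_width: 0.0
grip_force: 0.0
[0.6276894  0.20991732 0.06354598] -x az -34.97292170298298 z [ 4.74717249e-04  2.10730285e-04 -9.99999865e-01] 5.3 [0.02387913 0.26209685 0.0006788 ]
centre in tool cm [-2.34918375e+00 -6.70618828e+00 -2.35271404e-03]
```

View pics/c3.png

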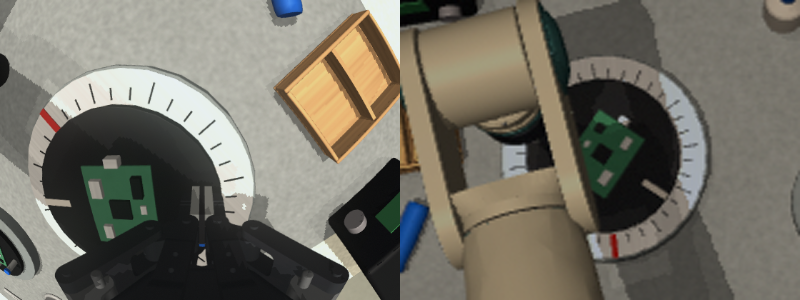

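The dial has turned about 40°. In the wrist half, the index is at (57,204) and the red line at (48,120), so the rest of the angle can be measured from there.

```bash
cat >> h.py <<'E'
def angles(name="wrist",c=(.6085,.1415),save=None):
    p=optics.grab_frame(name); fish=name=="wrist"; R,t,f=cam(p); c=np.array(c)
    A=np.radians(np.arange(-220,-40,.25)); out={}
    def polar(z,r0,r1):
        r=np.linspace(r0,r1,30); X=np.stack([c[0]+r[:,None]*np.cos(A),c[1]+r[:,None]*np.sin(A),np.full((30,len(A)),z)],-1)@R.T+t
        if fish:
            rho=np.linalg.norm(X[...,:2],axis=-1); k=np.arctan2(rho,X[...,2])/rho*f
        else: k=f/X[...,2]
        u=(X[...,0]*k+p["cx"]).astype(np.float32); v=(X[...,1]*k+p["cy"]).astype(np.float32)
        return cv2.remap(p["color"],u,v,cv2.INTER_LINEAR).astype(float)
    I=polar(.045,.058,.083); C=polar(.032,.088,.110)
    w=np.median(I.min(-1),0); rd=np.median(C[...,0]-C[...,1:].max(-1),0)
    dg=np.degrees(A)
    def peak(s):
        s=np.clip(s-.5*s.max(),0,None); i=s.argmax(); q=slice(max(i-20,0),i+20); return (s[q]*dg[q]).sum()/s[q].sum()
    if save: cv2.imwrite(save,cv2.resize(np.vstack([C[::-1],I[::-1]])[...,::-1].astype(np.uint8),(720,360)))
    return round(peak(w),2),round(peak(rd),2),w.max(),rd.max()
E
python3 - <<'E'
from h import *
print(angles("wrist",save="pics/p.png")); print(angles("top"))
E
```

```text
(np.float64(-125.25), np.float64(-172.58), np.float64(145.0), np.float64(121.0))
(np.float64(-211.55), np.float64(-173.17), np.float64(109.0), np.float64(104.0))
```

View pics/p.png

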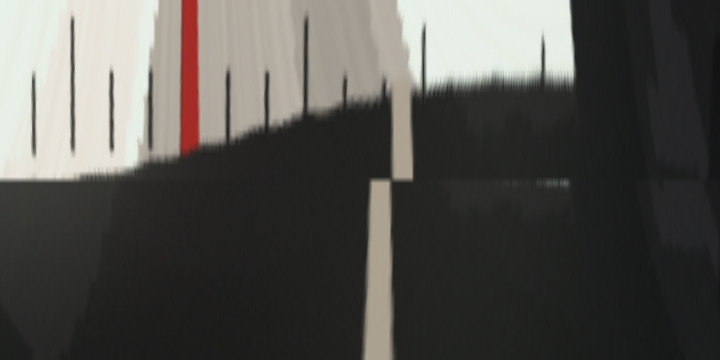

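```bash
python3 -m inch '[{"dx":-0.6,"dy":0.18,"dz":0,"ax":0,"ay":0,"az":0.0875,"jaw":1},{"dx":-0.6,"dy":0.18,"dz":0,"ax":0,"ay":0,"az":0.0875,"jaw":1},{"dx":-0.6,"dy":0.18,"dz":0,"ax":0,"ay":0,"az":0.0875,"jaw":1},{"dx":-0.6,"dy":0.18,"dz":0,"ax":0,"ay":0,"az":0.0875,"jaw":1},{"dx":-0.6,"dy":0.18,"dz":0,"ax":0,"ay":0,"az":0.0875,"jaw":1},{"dx":-0.6,"dy":0.18,"dz":0,"ax":0,"ay":0,"az":0.0875,"jaw":1},{"dx":-0.6,"dy":0.18,"dz":0,"ax":0,"ay":0,"az":0.0875,"jaw":1},{"dx":-0.3,"dy":0.09,"dz":0,"ax":0,"ay":0,"az":0.044,"jaw":1},{"dx":0,"dy":0,"dz":0,"ax":0,"ay":0,"az":0,"jaw":1},{"dx":0,"dy":0,"dz":0,"ax":0,"ay":0,"az":0,"jaw":1}]'
python3 - <<'E'
from h import *
p,R,o=tool(); print(p,"-x az",az(-R[:,0]),"z",R[:,2],o["time"], o["contact_force"])
c=np.array([.6085,.1415,p[2]]); print("centre in tool cm",(R.T@(c-p))*100)
print(angles("wrist",save="pics/p2.png")); print(angles("top"))
E
```

```text
time: 6.75
ee_pos: [0.6653, 0.1839, 0.0634]
orientation: [0.592, 0.806, 0.0, 0.0]
contact_force: [0.1, -0.0, -0.6]
grip_width: 0.004
grip_force: 0.0
[0.66526696 0.18389684 0.0634195 ] -x az -72.53343248067151 z [ 2.45682187e-04  5.41447238e-05 -9.99999968e-01] 6.75 [ 0.11281375 -0.014663   -0.62675905]
centre in tool cm [-2.34034610e+00 -6.68749412e+00 -1.62421961e-03]
(np.float64(-161.02), np.float64(-172.56), np.float64(160.0), np.float64(172.0))
(np.float64(-161.62), np.float64(-215.98), np.float64(111.0), np.float64(16.0))
```

```bash
python3 -m inch '[{"dx":-0.3,"dy":0.1,"dz":0,"ax":0,"ay":0,"az":0.044,"jaw":1},{"dx":-0.3,"dy":0.1,"dz":0,"ax":0,"ay":0,"az":0.044,"jaw":1},{"dx":-0.3,"dy":0.1,"dz":0,"ax":0,"ay":0,"az":0.044,"jaw":1},{"dx":-0.15,"dy":0.05,"dz":0,"ax":0,"ay":0,"az":0.022,"jaw":1},{"dx":-0.07,"dy":0.02,"dz":0,"ax":0,"ay":0,"az":0.01,"jaw":1},{"dx":0,"dy":0,"dz":0,"ax":0,"ay":0,"az":0,"jaw":1},{"dx":0,"dy":0,"dz":0,"ax":0,"ay":0,"az":0,"jaw":1},{"dx":0,"dy":0,"dz":0,"ax":0,"ay":0,"az":0,"jaw":1},{"dx":0,"dy":0,"dz":0,"ax":0,"ay":0,"az":0,"jaw":1},{"dx":0,"dy":0,"dz":0,"ax":0,"ay":0,"az":0,"jaw":1}]'
python3 - <<'E'
from h import *
p,R,o=tool(); print(p,"-x az",az(-R[:,0]),o["time"], o["contact_force"])
print(angles("wrist",save="pics/p3.png")); print(angles("top")); print(angles("scene"))
E
```

```text
time: 8.1
ee_pos: [0.6716, 0.1738, 0.0633]
orientation: [0.656, 0.755, 0.0, -0.0]
contact_force: [-1.1, 0.3, 0.7]
grip_width: 0.004
grip_force: 0.5
[0.67157677 0.17381933 0.06332738] -x az -82.00456456720477 8.1 [-1.11292134  0.33922189  0.71327259]
(np.float64(-170.12), np.float64(-173.06), np.float64(220.0), np.float64(29.5))
(np.float64(-217.63), np.float64(-217.62), np.float64(97.0), np.float64(16.0))
(np.float64(-169.27), np.float64(-172.11), np.float64(113.0), np.float64(53.0))
```

View pics/p3.png

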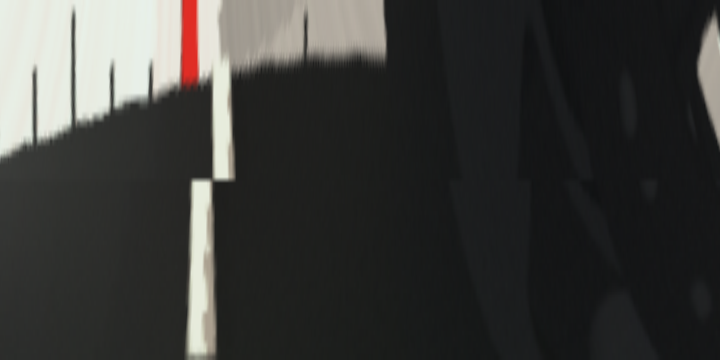

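```bash
python3 -m inch '[{"dx":-0.13,"dy":0.04,"dz":0,"ax":0,"ay":0,"az":0.018,"jaw":1},{"dx":-0.13,"dy":0.04,"dz":0,"ax":0,"ay":0,"az":0.018,"jaw":1},{"dx":-0.1,"dy":0.03,"dz":0,"ax":0,"ay":0,"az":0.015,"jaw":1},{"dx":0,"dy":0,"dz":0,"ax":0,"ay":0,"az":0,"jaw":1},{"dx":0,"dy":0,"dz":0,"ax":0,"ay":0,"az":0,"jaw":1},{"dx":0,"dy":0,"dz":0,"ax":0,"ay":0,"az":0,"jaw":1},{"dx":0,"dy":0,"dz":0,"ax":0,"ay":0,"az":0,"jaw":1},{"dx":0,"dy":0,"dz":0,"ax":0,"ay":0,"az":0,"jaw":1},{"dx":0,"dy":0,"dz":0,"ax":0,"ay":0,"az":0,"jaw":1},{"dx":0,"dy":0,"dz":0,"ax":0,"ay":0,"az":0,"jaw":1}]'
cat >> h.py <<'E'
def lines(p,fish,c=(.6085,.1415)):
    "sub-pixel centrelines of both marks in their planes: list of (r, az) rows and lateral offset at r=86mm"
    R,t,f=cam(p); c=np.array(c); A=np.radians(np.arange(-190,-155,.1)); res={}
    for k,z,r0,r1 in(("white",.045,.058,.083),("red",.032,.090,.109)):
        r=np.linspace(r0,r1,20); X=np.stack([c[0]+r[:,None]*np.cos(A),c[1]+r[:,None]*np.sin(A),np.full((20,len(A)),z)],-1)@R.T+t
        if fish: rho=np.linalg.norm(X[...,:2],axis=-1); s=np.arctan2(rho,X[...,2])/rho*f
        else: s=f/X[...,2]
        I=cv2.remap(p["color"],(X[...,0]*s+p["cx"]).astype(np.float32),(X[...,1]*s+p["cy"]).astype(np.float32),cv2.INTER_LINEAR).astype(float)
        v=I.min(-1) if k=="white" else I[...,0]-I[...,1:].max(-1)
        v=np.clip(v-.5*v.max(1,keepdims=True),0,None); a=(v*A).sum(1)/v.sum(1)
        P=c+r[:,None]*np.stack([np.cos(a),np.sin(a)],-1)
        vx,vy,x,y=cv2.fitLine(P.astype(np.float32),cv2.DIST_HUBER,0,1e-6,1e-6).ravel()
        d=np.array([vx,vy])*np.sign(-vx); 
        m=np.array([x,y]); 
        q=m+d*(.086-np.linalg.norm(m-c)); res[k]=q
        print(k,"az at 86mm %.2f"%az(q-c),"line dir %.2f"%az(d),"mid az %.2f"%az(m-c))
    return res
E
python3 - <<'E'
from h import *
p,R,o=tool(); print(p,"-x az",az(-R[:,0]),o["time"], o["contact_force"])
for n in("wrist","scene"): print(n); lines(optics.grab_frame(n),n=="wrist")
E
```

```text
time: 9.5
ee_pos: [0.6732, 0.1703, 0.0633]
orientation: [0.675, 0.738, 0.0, 0.0]
contact_force: [0.3, 0.1, -0.8]
grip_width: -0.003
grip_force: 0.0
[0.67315261 0.17034079 0.06332237] -x az -84.93079893658177 9.5 [ 0.26286185  0.14375268 -0.80037646]
wrist
white az at 86mm -172.74 line dir -172.71 mid az -172.75
red az at 86mm -166.91 line dir 0.00 mid az -166.91
scene
white az at 86mm -172.20 line dir -173.76 mid az -171.75
red az at 86mm -171.96 line dir -173.24 mid az -172.13h.py:63: RuntimeWarning: invalid value encountered in divide
  v=np.clip(v-.5*v.max(1,keepdims=True),0,None); a=(v*A).sum(1)/v.sum(1)
```

```bash
python3 -m inch '[{"dx":0.5,"dy":0,"dz":0,"ax":0,"ay":0,"az":0,"jaw":1},{"dx":1.5,"dy":0,"dz":0,"ax":0,"ay":0,"az":0,"jaw":1},{"dx":0,"dy":0,"dz":-4,"ax":0,"ay":0,"az":0,"jaw":1},{"dx":0,"dy":0,"dz":-5,"ax":0,"ay":0,"az":0,"jaw":1},{"dx":0,"dy":0,"dz":-5,"ax":0,"ay":0,"az":0,"jaw":1},{"dx":0,"dy":0,"dz":-2,"ax":0,"ay":0,"az":-0.18,"jaw":1},{"dx":0,"dy":0,"dz":0,"ax":0,"ay":0,"az":-0.18,"jaw":1},{"dx":0,"dy":0,"dz":0,"ax":0,"ay":0,"az":-0.18,"jaw":1},{"dx":0,"dy":0,"dz":0,"ax":0,"ay":0,"az":0,"jaw":1},{"dx":0,"dy":0,"dz":0,"ax":0,"ay":0,"az":0,"jaw":1}]'
python3 - <<'E'
from h import *
p,R,o=tool(); print(p,"-x az",az(-R[:,0]),o["time"], o["contact_force"],o["joint_positions"])
F={n:optics.grab_frame(n) for n in("wrist","scene","top")}
cv2.imwrite("pics/w4.png",F["wrist"]["color"][...,::-1])
for n in F:
  print(n)
  try: lines(F[n],n=="wrist")
  except Exception as e: print(e)
E
```

```text
time: 10.85
ee_pos: [0.6712, 0.1909, 0.2232]
orientation: [0.455, 0.89, 0.0, -0.0]
contact_force: [0.1, 0.6, 0.0]
grip_width: -0.002
grip_force: 0.0
[0.67122933 0.19085932 0.2232478 ] -x az -54.15919760173564 10.85 [0.07040319 0.55434237 0.02132324] [ 2.24059232e-01  5.66407103e-01  7.94623449e-01  1.77304097e-04
  1.78059531e+00 -4.01443851e-01]
wrist
white az at 86mm -173.17 line dir -173.04 mid az -173.20
red az at 86mm -173.34 line dir -171.27 mid az -173.03
scene
white az at 86mm -172.27 line dir -174.17 mid az -171.73
red az at 86mm -171.80 line dir -173.16 mid az -171.99
top
white az at 86mm -173.48 line dir -172.83 mid az -173.59
red az at 86mm -173.09 line dir -174.11 mid az -173.24
```

View pics/w4.png

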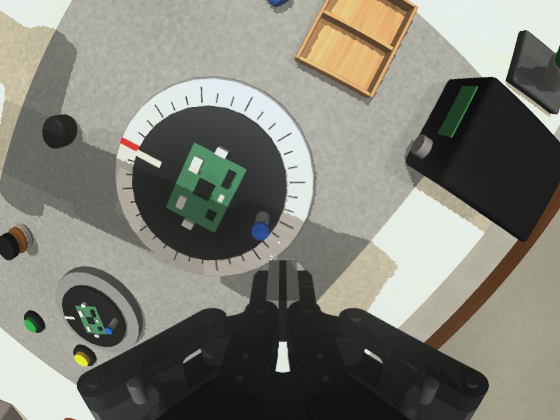

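The wrist view shows the index (150,160) in line with the red line (128,145); wrist, top and scene cameras agree within about 0.5°. Now I move over the green button.

```bash
python3 -m inch '[{"dx":-2.84,"dy":-5.07,"dz":0,"ax":0,"ay":0,"az":0,"jaw":1},{"dx":-2.84,"dy":-5.07,"dz":0,"ax":0,"ay":0,"az":0,"jaw":1},{"dx":-2.84,"dy":-5.07,"dz":0,"ax":0,"ay":0,"az":0,"jaw":1},{"dx":-2.84,"dy":-5.07,"dz":0,"ax":0,"ay":0,"az":0,"jaw":1},{"dx":-2.84,"dy":-5.07,"dz":0,"ax":0,"ay":0,"az":0,"jaw":1},{"dx":-2.84,"dy":-5.07,"dz":0,"ax":0,"ay":0,"az":0,"jaw":1},{"dx":-2.84,"dy":-5.07,"dz":0,"ax":0,"ay":0,"az":0,"jaw":1},{"dx":-2.84,"dy":-5.07,"dz":0,"ax":0,"ay":0,"az":0,"jaw":1},{"dx":-2.84,"dy":-5.07,"dz":0,"ax":0,"ay":0,"az":0,"jaw":1},{"dx":0,"dy":0,"dz":0,"ax":0,"ay":0,"az":0,"jaw":1}]'
python3 - <<'E'
from h import *
F={n:optics.grab_frame(n) for n in("wrist","scene")}
p,R,o=tool(); print(p,"-x az",az(-R[:,0]),o["time"])
cv2.imwrite("pics/w5.png",F["wrist"]["color"][...,::-1])
for n,f in F.items():
  h=cv2.cvtColor(f["color"],cv2.COLOR_RGB2HSV)
  for nm,lo,hi in(("green",50,75),("yellow",22,35)):
    g=((h[...,0]>lo)&(h[...,0]<hi)&(h[...,1]>130)&(h[...,2]>60)).astype(np.uint8)
    k,l,s,cc=cv2.connectedComponentsWithStats(g)
    for i in range(1,k):
      q=atz(f,cc[i],.022,n=="wrist")
      if s[i,4]>30 and np.linalg.norm(q[:2]-[.45,-.28])<.15: print(n,nm,s[i,4],cc[i],q,"tool cm",R.T@(q-p)*100)
E
```

```text
time: 12.25
ee_pos: [0.4507, -0.2878, 0.2233]
orientation: [0.457, 0.89, -0.0, 0.0]
contact_force: [0.2, 0.1, 0.3]
grip_width: 0.005
grip_force: 0.0
[ 0.45238859 -0.28491828  0.22334507] -x az -54.10797425917882 12.35
wrist green 514 [283.68677043 177.30933852] [ 0.44852902 -0.28468788  0.022     ] tool cm [ 0.24258884 -0.30931787 20.13438235]
wrist yellow 505 [367.31485149 227.24752475] [ 0.56254134 -0.27547159  0.022     ] tool cm [-5.69486006  9.4673983  20.13861996]
scene green 79 [202.17721519 280.35443038] [ 0.455576   -0.29018141  0.022     ] tool cm [-0.61559134 -0.06048932 20.13440775]
scene yellow 94 [241.92553191 298.30851064] [ 0.56971508 -0.28309885  0.022     ] tool cm [-6.73332986  9.60140417 20.13856643]
```

View pics/w5.png

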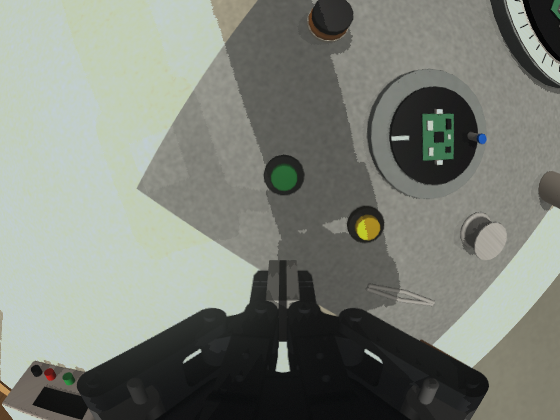

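The wrist view shows the green button at (284,177), under the tool to within 3 mm, and the yellow one well clear at (367,227). I descend to just above the green one.

```bash
python3 -m inch '[{"dx":0.1,"dy":-0.2,"dz":4,"ax":0,"ay":0,"az":0,"jaw":1},{"dx":0,"dy":0,"dz":5,"ax":0,"ay":0,"az":0,"jaw":1},{"dx":0,"dy":0,"dz":5,"ax":0,"ay":0,"az":0,"jaw":1},{"dx":0,"dy":0,"dz":3,"ax":0,"ay":0,"az":0,"jaw":1},{"dx":0,"dy":0,"dz":1.5,"ax":0,"ay":0,"az":0,"jaw":1},{"dx":0,"dy":0,"dz":0.8,"ax":0,"ay":0,"az":0,"jaw":1},{"dx":0,"dy":0,"dz":0,"ax":0,"ay":0,"az":0,"jaw":1},{"dx":0,"dy":0,"dz":0,"ax":0,"ay":0,"az":0,"jaw":1},{"dx":0,"dy":0,"dz":0,"ax":0,"ay":0,"az":0,"jaw":1},{"dx":0,"dy":0,"dz":0,"ax":0,"ay":0,"az":0,"jaw":1}]'; python3 -c "
from h import *
p,R,o=tool();print(p,o['contact_force'])"
```

```text
time: 13.6
ee_pos: [0.4505, -0.2853, 0.0308]
orientation: [0.454, 0.891, -0.0, 0.0]
contact_force: [-0.9, -0.4, 0.3]
grip_width: 0.0
grip_force: 0.0
[ 0.45049646 -0.28530417  0.0307609 ] [-0.89753701 -0.39372487  0.2996225 ]
```

```bash
python3 -m inch '[{"dx":0,"dy":0,"dz":0.5,"ax":0,"ay":0,"az":0,"jaw":1},{"dx":0,"dy":0,"dz":0.4,"ax":0,"ay":0,"az":0,"jaw":1},{"dx":0,"dy":0,"dz":0.3,"ax":0,"ay":0,"az":0,"jaw":1},{"dx":0,"dy":0,"dz":0.2,"ax":0,"ay":0,"az":0,"jaw":1},{"dx":0,"dy":0,"dz":0.1,"ax":0,"ay":0,"az":0,"jaw":1},{"dx":0,"dy":0,"dz":0.05,"ax":0,"ay":0,"az":0,"jaw":1},{"dx":0,"dy":0,"dz":0,"ax":0,"ay":0,"az":0,"jaw":1},{"dx":0,"dy":0,"dz":0,"ax":0,"ay":0,"az":0,"jaw":1},{"dx":0,"dy":0,"dz":0,"ax":0,"ay":0,"az":0,"jaw":1},{"dx":0,"dy":0,"dz":0,"ax":0,"ay":0,"az":0,"jaw":1}]'; python3 -c "
from h import *
p,R,o=tool();print(p,o['contact_force'])"
```

```text
time: 14.85
ee_pos: [0.4503, -0.2851, 0.0159]
orientation: [0.454, 0.891, 0.0, -0.0]
contact_force: [-5.6, 2.8, 11.3]
grip_width: -0.0
grip_force: 5.8
[ 0.45033011 -0.28511158  0.01592731] [-5.63212412  2.76732261 11.26787012]
```

The upward force is 11 N at z = 15.9 mm, so the button is on its stop. Now I release it.

```bash
python3 -m inch '[{"dx":0,"dy":0,"dz":-0.5,"ax":0,"ay":0,"az":0,"jaw":1},{"dx":0,"dy":0,"dz":-1,"ax":0,"ay":0,"az":0,"jaw":1},{"dx":0,"dy":0,"dz":-3,"ax":0,"ay":0,"az":0,"jaw":1},{"dx":0,"dy":0,"dz":-5,"ax":0,"ay":0,"az":0,"jaw":1},{"dx":0,"dy":0,"dz":-5,"ax":0,"ay":0,"az":0,"jaw":1},{"dx":0,"dy":0,"dz":-4,"ax":0,"ay":0,"az":0,"jaw":1},{"dx":0,"dy":0,"dz":-1,"ax":0,"ay":0,"az":0,"jaw":1},{"dx":0,"dy":0,"dz":0,"ax":0,"ay":0,"az":0,"jaw":1},{"dx":0,"dy":0,"dz":0,"ax":0,"ay":0,"az":0,"jaw":1},{"dx":0,"dy":0,"dz":0,"ax":0,"ay":0,"az":0,"jaw":1}]'; python3 - <<'E'
from h import *
F={n:optics.grab_frame(n) for n in("top","wrist")}
lines(F["top"],False)
f=F["wrist"]
o=ctrl.get_obs(); print(o["ee_pos"],o["contact_force"])
h=cv2.cvtColor(f["color"],cv2.COLOR_RGB2HSV)
g=(h[...,0]>50)&(h[...,0]<75)&(h[...,1]>130)&(h[...,2]>60); n,l,s,cc=cv2.connectedComponentsWithStats(g.astype(np.uint8))
R,t,fl=cam(f)
for i in range(1,n):
  if s[i,4]>200:
    o3,d=ray(f,cc[i],True); dep=f["depth"][l==i]; print(s[i,4],cc[i],(o3+d/d[2]*0)[2]*0+ (o3+d*np.median(dep)/(R@d)[2]))
E
```

```text
time: 16.1
ee_pos: [0.4499, -0.2848, 0.2081]
orientation: [0.454, 0.891, 0.0, -0.001]
contact_force: [-0.1, -0.9, 0.7]
grip_width: 0.0
grip_force: 0.0
white az at 86mm -173.49 line dir -172.85 mid az -173.59
red az at 86mm -173.20 line dir -172.98 mid az -173.17
[ 0.45007411 -0.28494006  0.20875964] [ 0.71139432 -0.74001791  0.06616868]
556 [282.86330935 183.56654676] [ 0.44850346 -0.2843595   0.02267207]
```

The button top is back at about 22 mm and the dial is still aligned within about 0.4°. Handing in.

```bash
python3 -c "
from bench import ctrl; print(ctrl.sign_off())"
```

```text
the job is handed in; nothing more can be done
None
```

The dial index is set to the red line within about 0.5° by camera, the green button was pressed fully down once and sprang back, and the job was handed in at about 16 s; sign-off returned no verdict.

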